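# Index the rotary sample stage to its next notch

## Task

Turn the rotary stage under the video microscope anticlockwise (seen from above) to its very next notch: draw the red spring ring out, swing the stage round with it, and let the pin drop fully home in that notch, not in one beyond it. The notch is hidden, so feel for it; leave the dish and the jars standing on the stage, and do not disturb the other things on the bench.

Things in the scene. Friction and masses are not known exactly. Their poses are not given: they have to be found in the camera images.
- pull_ring (a joint): Travel (m) of the spring plunger as its red ring is drawn out. 0 = pin home in a notch; about 0.009 = pin tip resting on the plain track between notches; 0.016 = end stop. Beyond 0.010 the stage can turn. A spring pulls it home with about 6 N at 0, 10.5 N at 0.009, 14 N at the stop; it does not stay out by itself.
- ring_grip (a point): Centre of the outer cross-bar (56 x 14 mm) of the red pull ring, a flat upright loop 56 x 51 mm and 12 mm thick; grip across the 12 mm, fingers pointing along the plunger. Moves with it. Axes: x level, outward from the stage's axis; y level, the way the ring travels anticlockwise (thickness); z up. Pull along 0.423 x + 0.906 z. When home: 159 mm from the stage's axis, 145 mm above the table.
- sleeve_end (a point): Outer end of the plunger's steel sleeve (22 mm diameter), on the plunger's axis, fixed to the stage; the red ring is beyond it. The axis leans outward, 25 degrees from vertical. With the ring home, ring_grip is 62 mm farther out along the axis.
- boom_mid (a point): Middle of the level round steel boom, 25 mm diameter, 290 mm above the table, passing 115 mm from the stage's axis on the ring's side (lengthwise along this y axis, from -250 to 85 mm). It overhangs the ring: a hand pointing straight down on the ring hits it; a hand leaning along the plunger clears it.
- column_top (a point): Top of the steel column (34 mm diameter, 341 mm tall, with a 20 mm black knob on top) that carries the boom at its right end; its foot plate is 100 x 140 x 16 mm.
- stage (a joint): Angle (rad) of the round black stage; 0 at the start (first notch), grows anticlockwise from above. The next notch is between 0.48 and 0.80, different each time and hidden under the stage: feel for it. With the pin resting on the track, 2 to 4 N sideways at the ring turns the stage, and the spring drops the pin in over the notch (1.5 mm play each side). A wrong notch lies 0.50 beyond it.
- stage_centre (a point): Centre of the top of the rotary stage (black disc, 240 mm diameter, top 75 mm above the table), on its vertical axis. Fixed axes: x away from the robot, z up; at stage angle 0 the ring is at azimuth 158 degrees from x. The stand's white base is 320 x 320 x 16 mm. A white video microscope (54 mm diameter) hangs over the disc, its tip 75 mm above it.
- dish_mid (a point): Covered glass dish with a green culture, 90 mm diameter, 16 mm high, loose in the middle of the stage; point at its centre.
- jar_a_mid (a point): Small sample jar with a green lid, 38 mm diameter, 50 mm high, loose at the left rim of the stage; point at its centre.
- jar_b_mid (a point): The same with a white lid, at the right rim of the stage.
- beaker_mid (a point): Glass beaker standing on the bench, 68 mm diameter, 90 mm high, a bystander; point at its centre.
- wash_bottle_mid (a point): White bottle with a red cap on the bench, 64 mm diameter, 170 mm high, a bystander; point at its centre.
- slide_box_mid (a point): Blue slide box on the bench, 100 x 85 x 34 mm, a bystander; point at its centre.
- brush_grip (a point): Brush lying on the bench, 160 mm long, a bystander; point on its handle.
- objective_mid (a point): Steel microscope objective standing on the bench, 34 mm diameter, 48 mm high, a bystander; point at its centre.

How it is judged:
By the outcome, as a careful person would: the job done as asked, in the order asked, and still so for the second after the job is handed in, with the robot touching nothing.
It also fails if it takes over 48 s, if anything falls off the work surface, if the arm or the gripper's body presses on something with over 40 N, if the wrist force passes 120 N, or if a joint passes its speed limit or range.

## Robot

A 6-joint arm with a two-finger parallel gripper is mounted at the origin on the work surface. World frame = base frame: x ahead of the robot, y to its left, z up, the work surface at z = 0. Lengths are in mm, angles in rad, forces in N, time in s.
With the tool pointing down it reaches from about 350 to 975 mm from the base axis. Payload 4.9 kg.
Tool frame: the origin (TCP) lies at the very end of the fingers, on their centre line; the grasp point (between the pads) lies 19 mm behind it (hold_point_z is the distance from the TCP to the grasp point, in mm); z points along the fingers, y is the line along which they close (so a half turn about z gives the same grasp; the last joint's range is limited). The gripper opens to 85 mm and grips with 20 to 120 N. Pads are 22 mm wide; open, the fingers measure 114 mm over their backs; the gripper's body (76 mm by 85 mm) begins 54 mm behind the grasp point. The pads swing forward as they close: fully open they stand 13 mm farther back than shut.
Start: joints at [-1.333, 0.053, 1.613, -0, 1.476, -0.119], TCP at [218.292, -585.619, 231.304] pointing down, gripper open.
Joint ranges: [-3.01, 3.01], [-1.01, 2.22], [0.06, 2.58], [-1.02, 4.17], [0.09, 2.62], [-3.14, 3.14]. Speed limits (rad/s): [2.57, 2.57, 3.14, 3.14, 3.14, 3.14].

## Interface

Orientations are given as a unit quaternion [w, x, y, z].
In Python, from cell import * gives the robot as it stands.
- The arm moves only by the shell command python3 -m creep 'ROWS' [FORCE]. ROWS is JSON, a list that holds one entry, the list of rows, each a list of 7 numbers: the opening, from 0 (shut) to 1 (fully open), then the shift along the tool's x, y, z in m, then the turn, a rotation vector about the tool's x, y, z in rad. A call has exactly 10 rows; each row shifts and turns the commanded pose from where the row before left it, along the tool's axes as they then stand; what a row does not reach is not made up. A row lasts 1/12 s, in which the tool goes at most 41.7 mm and 7.16 degrees, less where a joint would pass 70% of its speed; a pose out of reach is approached as far as the arm can. A call with a gripper value outside its range is refused whole. The fingers move at their own pace and stop on an object; FORCE is the grip in N (left out, the last holds). Time passes only in rows, so rows that do not move let the fingers close, or fill a call up. It gives the time, the measured TCP pose, the force, the opening and the grip force at its end, in the units of the state.
- state(): the state, without advancing time (a new reading comes with each control period).
- get_image(name): name is "scene" or "side" or "wrist"; returns a dict with "img" (400x640x3 uint8, red, green, blue), "camera_matrix" (3x3 intrinsics, pixels), "view" (4x4, takes a point from world to camera coordinates). Camera axes: x right, y up, looking along -z (the intrinsics and any distortion apply to the point x, -y, -z); pixel columns grow to the right and rows downward; lengths in mm; the calibration is good to about 2 mm. A picture is of the moment at which its call begins. There is no depth.
- finish_job(): hands the job in; it is judged then, once.
Trained networks look in a picture, given as the dict that the camera call returned (one of the last four; its "shot" number tells which), for a name from the list of things; names that differ only in an ending like _2 or _b are one class to them, and where a whole thing is asked for, a point or a joint stands for the part that bears it (a point fixed in the world has none). Each returns a list of dicts, best first, with "score" (0 to 1); they miss things now and then, are a little off and sometimes report something else, mostly with a low value. They report only what shows in the picture. A call takes as long as a camera call.
- spot_in(query, picture): "extent" ([centre column, centre row, width, height] in pixels, round what is visible of it).
- tip_of(query, picture): "pixel" ([row, column] in pixels: a listed point, or the origin of a listed thing).
The state is a dict: "t": time; "joint_positions": joint angles; "joint_vel": joint speeds; "joint_efforts": joint torques, N m; "ee_pos": TCP position; "orientation": TCP orientation; "contact_force": force on the tool from outside, world axes, zero at the start; "torque": the same for the moment, N m; "grip_width": finger opening in mm; "gripper_force": force on a finger pad.
Only numpy, scipy, OpenCV 4.12 (cv2) and the standard library are available. Lean on these libraries where they do the work, as an engineer would, in place of code of your own. Each camera call takes 0.05 s, during which the arm holds its last target. There are 200 camera calls.

## Working session

There is one attempt and no reset: what is moved stays moved. The work goes in short steps, Python scripts to look and compute and a shell command to move; the robot and the scene stay as the last step left them, time stands still between calls to the robot, and variables do not carry over. Pictures are saved under pics/ and viewed, at most 10 in all, crops included, and the job is handed in when it is done.

```bash
mkdir -p pics; ls; cat > h.py <<'E'
from cell import *
import numpy as np, cv2
from scipy.spatial.transform import Rotation as R
def ray(p,px):
    K=np.array(p["camera_matrix"]);V=np.array(p["view"])
    d=np.linalg.inv(K)@[px[0],px[1],1]; d=np.array([d[0],-d[1],-d[2]])
    Rm=V[:3,:3]; return -Rm.T@V[:3,3], Rm.T@d/np.linalg.norm(d)
def proj(p,X):
    K=np.array(p["camera_matrix"]);V=np.array(p["view"])
    c=V[:3,:3]@np.array(X)+V[:3,3]; u=K@[c[0],-c[1],-c[2]]; return u[:2]/u[2]
def tri(rays):
    A=sum(np.eye(3)-np.outer(d,d) for o,d in rays); b=sum((np.eye(3)-np.outer(d,d))@o for o,d in rays)
    return np.linalg.solve(A,b)
def onz(o,d,z): return o+d*(z-o[2])/d[2]
E
python3 - <<'E'
from h import *
P={n:get_image(n) for n in("scene","side","wrist")}
for n in P: cv2.imwrite(f"pics/{n}0.png",P[n]["img"][:,:,::-1]); print(n,[k for k in P[n]], np.round(ray(P[n],(320,200)),2).tolist())
for q in("ring_grip","sleeve_end","boom_mid","column_top","stage_centre","dish_mid","jar_a_mid","jar_b_mid","beaker_mid","wash_bottle_mid","slide_box_mid","objective_mid","brush_grip"):
    r=[];o=[]
    for n in P:
        t=tip_of(q,P[n])
        if t: 
            o.append((n,np.round(t[0]["pixel"]).tolist(),round(t[0]["score"],2)))
            if n!="wrist" and t[0]["score"]>.3: r.append(ray(P[n],t[0]["pixel"][::-1]))
    print(q,o,np.round(tri(r)) if len(r)>1 else None)
E
```

```text
pics
scene ['img', 'camera_matrix', 'view', 'shot'] [[1452.71, -42.65, 1062.58], [-0.72, 0.05, -0.69]]
side ['img', 'camera_matrix', 'view', 'shot'] [[455.96, 934.82, 1256.13], [0.08, -0.67, -0.74]]
wrist ['img', 'camera_matrix', 'view', 'shot'] [[292.08, -557.97, 373.34], [-0.3, -0.1, -0.95]]
ring_grip [('scene', [235.0, 298.0], 0.75), ('side', [209.0, 298.0], 0.75)] [632. -44. 135.]
sleeve_end [('scene', [250.0, 294.0], 0.57), ('side', [217.0, 291.0], 0.72)] [655. -54.  90.]
boom_mid [('scene', [207.0, 272.0], 0.97), ('side', [156.0, 290.0], 0.61)] [ 661. -111.  279.]
column_top [('scene', [193.0, 170.0], 0.64)] None
stage_centre [('scene', [294.0, 279.0], 0.85), ('side', [204.0, 253.0], 0.76)] [ 785. -101.   72.]
dish_mid [('scene', [289.0, 276.0], 0.7), ('side', [199.0, 256.0], 0.86)] [ 778. -109.   86.]
jar_a_mid [('scene', [284.0, 304.0], 0.52), ('side', [198.0, 258.0], 0.72)] [772. -50. 129.]
jar_b_mid [('scene', [281.0, 249.0], 0.51), ('side', [175.0, 262.0], 0.4)] [ 771. -179.  117.]
beaker_mid [('scene', [249.0, 455.0], 0.75)] None
wash_bottle_mid [('scene', [204.0, 427.0], 0.67), ('side', [357.0, 342.0], 0.59)] [467. 376.  83.]
slide_box_mid [('scene', [200.0, 395.0], 0.86), ('side', [345.0, 384.0], 0.71)] [365. 297.   8.]
objective_mid [('side', [209.0, 379.0], 0.72)] None
brush_grip [('scene', [250.0, 295.0], 0.66), ('side', [173.0, 383.0], 0.95)] [ 485. -127.   78.]
```

View pics/scene0.png

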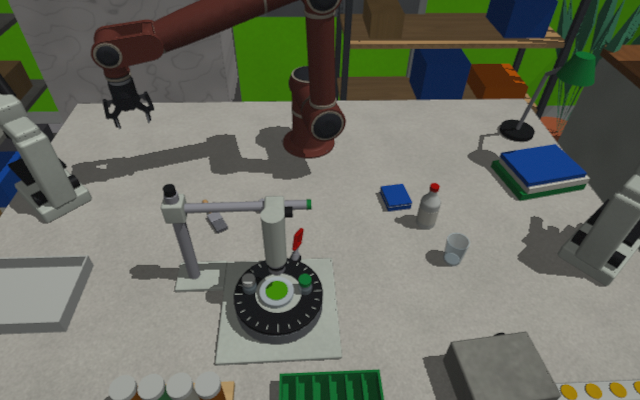

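View pics/side0.png

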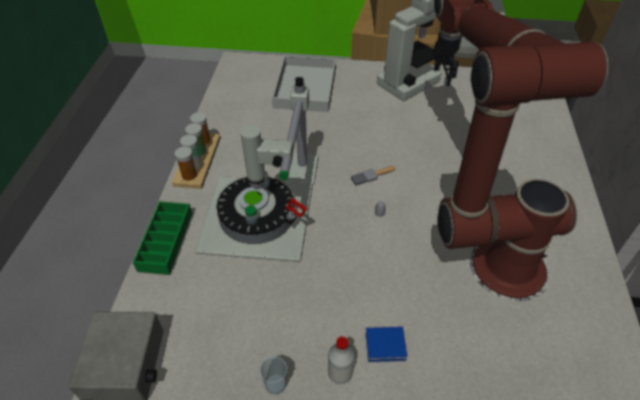

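The scene view shows the ring at (298,240), with the boom running from the column at (170,195) to its green end at (309,204). In the side view the ring is at (297,208). Next I fit the stage centre using the known geometry and plan the approach.

```bash
cat >> h.py <<'E'
def frame(c,th,side=1):
    a=np.radians(158)+th; r=np.array([np.cos(a),np.sin(a),0]); t=np.array([-np.sin(a),np.cos(a),0]); u=0.423*r+np.array([0,0,.906])
    g=np.array([c[0],c[1],0])+159*r+[0,0,145]
    z=-u/np.linalg.norm(u); y=side*t; return g,u,np.column_stack([np.cross(y,z),y,z]),r,t
def pose():
    s=state(); w,x,y,z=s["orientation"]; return s,np.array(s["ee_pos"]),R.from_quat([x,y,z,w])
def delta(p,Rc,pt,Rt):
    "shift in present tool axes (mm), rotvec in tool axes"
    Rt=R.from_matrix(Rt); return np.round(Rc.inv().apply(pt-p),1), np.round((Rc.inv()*Rt).as_rotvec(),4)
E
python3 - <<'E'
from h import *
from scipy.optimize import least_squares
P={n:get_image(n) for n in("scene","side")}
obs=[]
for q in("ring_grip","sleeve_end","stage_centre","dish_mid"):
    for n in P:
        t=tip_of(q,P[n])
        if t: obs.append((q,n,np.array(t[0]["pixel"][::-1])))
def pt(q,c):
    g,u,_,r,t=frame(c,0)
    return {"ring_grip":g,"sleeve_end":g-62*u,"stage_centre":np.array([c[0],c[1],75]),"dish_mid":np.array([c[0],c[1],83])}[q]
f=lambda c:np.concatenate([proj(P[n],pt(q,c))-px for q,n,px in obs])
s=least_squares(f,[785,-101],loss="soft_l1"); print(s.x,np.round(f(s.x).reshape(-1,2),1).tolist(),[o[:2] for o in obs])
c=s.x
for nm,a,b in(("boom_end",(309,204),(285,176)),("coltop",(169,190),(299,82))): print(nm,tri([ray(P["scene"],a),ray(P["side"],b)]))
st,p,Rc=pose(); print(Rc.as_matrix().round(2).tolist())
for side in(1,-1):
    g,u,M,r,t=frame(c,0,side); print(side,g,delta(p,Rc,g+u*(110-19),M))
print(st["grip_width"],st["contact_force"])
V=np.array(get_image("wrist")["view"]);print((Rc.inv().apply(-V[:3,:3].T@V[:3,3]-p)).round(1))
E
```

```text
[ 780.70605768 -108.45313976] [[2.3, -1.7], [-1.1, -0.2], [0.2, 2.5], [-0.1, 0.9], [-2.9, 0.2], [1.7, -2.6], [-0.5, -3.8], [-0.9, 2.0]] [('ring_grip', 'scene'), ('ring_grip', 'side'), ('sleeve_end', 'scene'), ('sleeve_end', 'side'), ('stage_centre', 'scene'), ('stage_centre', 'side'), ('dish_mid', 'scene'), ('dish_mid', 'side')]
boom_end [660.86851348 -17.22413597 288.09487049]
coltop [ 668.11316185 -354.16793787  351.6560155 ]
[[0.94, 0.35, 0.0], [0.35, -0.94, -0.0], [-0.0, 0.0, -1.0]]
1 [633.28382481 -48.89069141 145.        ] (array([ 547.9, -384. ,    3.9]), array([-0.1617,  0.4165,  0.7287]))
-1 [633.28382481 -48.89069141 145.        ] (array([ 547.9, -384. ,    3.9]), array([-0.5223, -0.2028, -2.3534]))
85.34172222436575 [-0.35800013  0.69674479 -0.50958284]
[ 7.880e+01  1.000e-01 -1.431e+02]
```

```bash
python3 -m creep '[[[1,0.03,-0.025,-0.001,0,0,0],[1,0.03,-0.025,-0.001,0,0,0],[1,0.03,-0.025,-0.001,0,0,0],[1,0.03,-0.025,-0.001,0,0,0],[1,0.03,-0.025,-0.001,0,0,0],[1,0.03,-0.025,-0.001,0,0,0],[1,0.03,-0.025,-0.001,0,0,0],[1,0.03,-0.025,-0.001,0,0,0],[1,0.03,-0.025,-0.001,0,0,0],[1,0.03,-0.025,-0.001,0,0,0]]]'
python3 -m creep '[[[1,0.03,-0.025,-0.001,0,0,0],[1,0.03,-0.025,-0.001,0,0,0],[1,0.03,-0.025,-0.001,0,0,0],[1,0.03,-0.025,-0.001,0,0,0],[1,0.03,-0.025,-0.001,0,0,0],[1,0,0,0,-0.0261,-0.0101,-0.1177],[1,0,0,0,-0.0261,-0.0101,-0.1177],[1,0,0,0,-0.0261,-0.0101,-0.1177],[1,0,0,0,-0.0261,-0.0101,-0.1177],[1,0,0,0,-0.0261,-0.0101,-0.1177]]]'
python3 -m creep '[[[1,0,0,0,-0.0261,-0.0101,-0.1177],[1,0,0,0,-0.0261,-0.0101,-0.1177],[1,0,0,0,-0.0261,-0.0101,-0.1177],[1,0,0,0,-0.0261,-0.0101,-0.1177],[1,0,0,0,-0.0261,-0.0101,-0.1177],[1,0,0,0,-0.0261,-0.0101,-0.1177],[1,0,0,0,-0.0261,-0.0101,-0.1177],[1,0,0,0,-0.0261,-0.0101,-0.1177],[1,0,0,0,-0.0261,-0.0101,-0.1177],[1,0,0,0,-0.0261,-0.0101,-0.1177]]]'
python3 - <<'E'
from h import *
c=[780.7,-108.5]
st,p,Rc=pose(); g,u,M,r,t=frame(c,0,-1); print(p,st["joint_positions"],delta(p,Rc,g+u*(110-19),M))
E
```

```text
t: 3.48
ee_pos: [412.6, -244.9, 241.6]
orientation: [0.0, 0.984, 0.177, 0.0]
contact_force: [0.9, -0.7, -0.0]
grip_width: 85.4
gripper_force: 0.0
t: 4.32
ee_pos: [509.1, -76.8, 246.4]
orientation: [0.068, 0.887, 0.457, -0.013]
contact_force: [-0.2, 0.4, -0.0]
grip_width: 85.5
gripper_force: 0.0
t: 5.15
ee_pos: [508.9, -76.8, 246.4]
orientation: [0.179, 0.467, 0.865, -0.035]
contact_force: [-1.0, 0.1, -0.5]
grip_width: 85.6
gripper_force: 0.0
[508.93598705 -76.83171211 246.40255398] [-0.2034758  -0.4390278   2.04441127 -0.1789831   1.21275458 -0.74825436] (array([-4. , 94.5, 32.7]), array([-0.1287, -0.0505, -0.5821]))
```

```bash
python3 -m creep '[[[1,-0.001,0.0236,0.0082,0,0,0],[1,-0.001,0.0236,0.0082,0,0,0],[1,-0.001,0.0236,0.0082,0,0,0],[1,-0.001,0.0236,0.0082,0,0,0],[1,0,0,0,-0.0257,-0.0101,-0.1164],[1,0,0,0,-0.0257,-0.0101,-0.1164],[1,0,0,0,-0.0257,-0.0101,-0.1164],[1,0,0,0,-0.0257,-0.0101,-0.1164],[1,0,0,0,-0.0257,-0.0101,-0.1164],[1,0,0,0,0,0,0]]]'
python3 - <<'E'
from h import *
from scipy.optimize import least_squares
c=[780.7,-108.5]
W={n:get_image(n) for n in("wrist","scene","side")}
im=W["wrist"]["img"].copy()[:,:,::-1].copy()
st,p,Rc=pose(); g,u,M,r,t=frame(c,0,-1); print(p,delta(p,Rc,g-u*19,M))
def pt(q,c):
    g,u,_,r,t=frame(c,0); return g if q=="ring_grip" else g-62*u
obs=[]
for q in("ring_grip","sleeve_end"):
  for n in W:
    tt=tip_of(q,W[n])
    for d in tt[:1]: obs.append((q,n,np.array(d["pixel"][::-1]),4 if n=="wrist" else 1)); print(q,n,np.round(d["pixel"][::-1],1),round(d["score"],2),proj(W[n],pt(q,c)).round(1))
f=lambda c:np.concatenate([(proj(W[n],pt(q,c))-px)for q,n,px,w in obs])
s=least_squares(f,c,loss="soft_l1"); print(s.x,np.round(f(s.x).reshape(-1,2),1).tolist())
cv2.circle(im,tuple(int(v) for v in proj(W["wrist"],g)),3,(255,0,0),1);cv2.imwrite("pics/w1.png",im)
E
```

```text
t: 5.98
ee_pos: [597.3, -35.6, 227.0]
orientation: [0.212, 0.189, 0.958, -0.041]
contact_force: [0.4, 0.2, -0.1]
grip_width: 85.4
gripper_force: 0.0
[597.85280898 -35.34047677 227.48227595] (array([  0.4,   0.9, 109.8]), array([-0.002 , -0.0007, -0.009 ]))
ring_grip wrist [331.7 203.6] 0.89 [325.9 202.4]
ring_grip scene [297.6 231.9] 0.59 [297.2 233.3]
ring_grip side [299.9 209.5] 0.55 [298.5 204.4]
sleeve_end wrist [324.  180.8] 0.96 [325.5 180.5]
sleeve_end scene [294.9 247.7] 0.93 [294.3 252.7]
sleeve_end side [295.1 211.9] 0.91 [291.6 213.8]
[ 780.92203546 -107.72337297] [[-4.7, -1.3], [-0.1, 1.4], [-1.5, -5.0], [2.4, -0.4], [-0.4, 5.1], [-3.6, 2.1]]
```

View pics/w1.png

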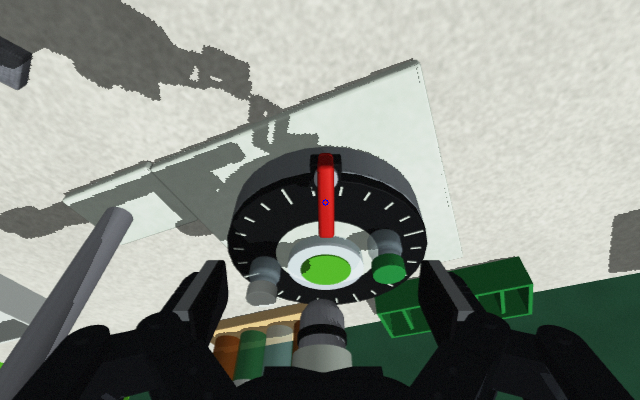

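The red ring lies at columns 319–334 and is centred on the predicted point (326,202), so laterally the approach is aligned. Advancing along the plunger.

```bash
python3 -m creep '[[[1,0,0.0005,0.011,0,0,-0.009],[1,0,0,0.011,0,0,0],[1,0,0,0.011,0,0,0],[1,0,0,0.011,0,0,0],[1,0,0,0.011,0,0,0],[1,0,0,0.011,0,0,0],[1,0,0,0.011,0,0,0],[0.7,0,0,0.011,0,0,0],[0.6,0,0,0.011,0,0,0],[0.5,0,0,0.011,0,0,0]]]' 50
python3 - <<'E'
from h import *
W=get_image("wrist");cv2.imwrite("pics/w2.png",W["img"][:,:,::-1])
c=[780.8,-108.2]
st,p,Rc=pose(); g,u,M,r,t=frame(c,0,-1); print(p,st["grip_width"],delta(p,Rc,g-u*19,M))
E
```

```text
t: 7.27
ee_pos: [641.5, -52.6, 126.5]
orientation: [0.212, 0.185, 0.959, -0.042]
contact_force: [-0.5, -0.7, -0.1]
grip_width: 51.4
gripper_force: 0.0
[640.51639519 -52.67247508 123.96138692] 44.214719813702104 (array([-1.5,  1.1, -3.5]), array([-0.0025, -0.0043,  0.0029]))
```

View pics/w2.png

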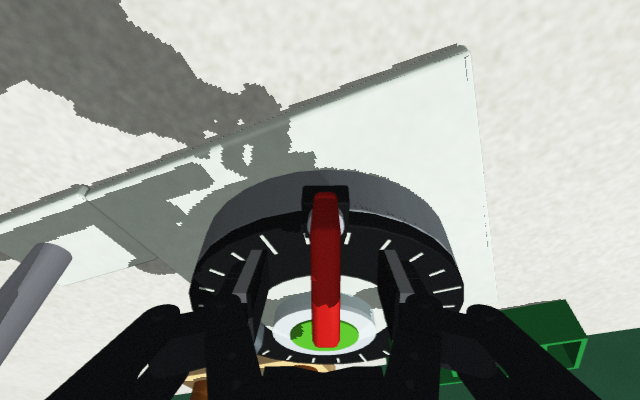

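The ring, at columns 312–341, sits midway between the fingers. Closing, then pulling 13 mm.

```bash
python3 -m creep '[[[0,0,0,0,0,0,0],[0,0,0,0,0,0,0],[0,0,0,0,0,0,0],[0,0,0,0,0,0,0],[0,0,0,0,0,0,0],[0,0,0,0,0,0,0],[0,0,0,0,0,0,0],[0,0,0,0,0,0,0],[0,0,0,0,0,0,0],[0,0,0,0,0,0,0]]]' 60
python3 - <<'E'
from h import *
st,p,Rc=pose(); print(p,st["contact_force"],Rc.inv().apply(st["contact_force"]))
E
python3 -m creep '[[[0,0,0,-0.002,0,0,0],[0,0,0,-0.002,0,0,0],[0,0,0,-0.002,0,0,0],[0,0,0,-0.002,0,0,0],[0,0,0,-0.002,0,0,0],[0,0,0,-0.002,0,0,0],[0,0,0,-0.001,0,0,0],[0,0,0,0,0,0,0],[0,0,0,0,0,0,0],[0,0,0,0,0,0,0]]]'
python3 - <<'E'
from h import *
st,p,Rc=pose(); print(p,st["contact_force"],Rc.inv().apply(st["contact_force"]))
E
```

```text
t: 8.15
ee_pos: [641.3, -52.2, 128.2]
orientation: [0.213, 0.185, 0.959, -0.042]
contact_force: [-1.3, 2.0, 2.1]
grip_width: 11.0
gripper_force: 59.4
[641.31821703 -52.20888956 128.18368121] [-1.30173301  2.01825949  2.13620967] [ 0.87094201  1.38313683 -2.76760989]
t: 8.98
ee_pos: [636.6, -50.6, 138.5]
orientation: [0.213, 0.185, 0.958, -0.042]
contact_force: [11.3, -1.5, -8.3]
grip_width: 11.1
gripper_force: 58.3
[636.57062859 -50.58839202 138.49314672] [11.31717198 -1.52459513 -8.34720913] [-6.48843271  2.82020717 12.24848336]
```

```bash
python3 -m creep '[[[0,-0.0005,-0.0016,0,-0.0042,0,-0.0091],[0,-0.00006,-0.0047,0.00003,-0.0127,0,-0.0272],[0,-0.00006,-0.0047,0.00003,-0.0127,0,-0.0272],[0,-0.00006,-0.0047,0.00003,-0.0127,0,-0.0272],[0,-0.00006,-0.0047,0.00003,-0.0127,0,-0.0272],[0,-0.00006,-0.0047,0.00003,-0.0127,0,-0.0272],[0,-0.00006,-0.0047,0.00003,-0.0127,0,-0.0272],[0,-0.00006,-0.0047,0.00003,-0.0127,0,-0.0272],[0,-0.00002,-0.0031,0.00001,-0.0085,0,-0.0181],[0,0,0,0,0,0,0]]]'
cat > q.py <<'E'
from h import *
st,p,Rc=pose();f=Rc.inv().apply(st["contact_force"]); d=p[:2]-[780.8,-108.2]
print("p",p.round(1),"ftool",f.round(1),"rho",np.hypot(*d).round(1),"th",(np.arctan2(d[1],d[0])%(2*np.pi)-np.radians(158)).round(3),"w",round(st["grip_width"],1),"z",Rc.as_matrix()[:,2].round(3), "yaw",round(np.arctan2(-Rc.as_matrix()[1,1],-Rc.as_matrix()[0,1])-np.radians(248)+2*np.pi,3))
E
python3 q.py
```

```text
t: 9.82
ee_pos: [627.3, -87.3, 139.0]
orientation: [0.216, 0.069, 0.974, -0.016]
contact_force: [11.7, 0.4, -9.1]
grip_width: 10.4
gripper_force: 59.0
p [627.3 -87.3 139. ] ftool [-6.6  2.1 13.2] rho 155.0 th 0.249 w 10.4 z [ 0.419 -0.062 -0.906] yaw 0.242
```

```bash
python3 -m creep '[[[0,-0.00006,-0.0047,0.00003,-0.0127,0,-0.0272],[0,-0.00006,-0.0047,0.00003,-0.0127,0,-0.0272],[0,-0.00006,-0.0047,0.00003,-0.0127,0,-0.0272],[0,-0.00006,-0.0047,0.00003,-0.0127,0,-0.0272],[0,-0.00006,-0.0047,0.00003,-0.0127,0,-0.0272],[0,0,0,0,0,0,0],[0,0,0,0.0015,0,0,0],[0,0,0,0.0015,0,0,0],[0,0,0,0,0,0,0],[0,0,0,0,0,0,0]]]'
python3 q.py
python3 -m creep '[[[0.19,0,0,0,0,0,0],[0.19,0,0,0,0,0,0],[0.19,0,0,0,0,0,0],[0.19,0,0,0,0,0,0],[0.19,0,0,0,0,0,0],[0.19,0,0,0,0,0,0],[0.19,0,0,0,0,0,0],[0.19,0,0,0,0,0,0],[0.19,0,0,0,0,0,0],[0.19,0,0,0,0,0,0]]]'
python3 q.py
```

```text
t: 10.65
ee_pos: [627.3, -109.8, 136.8]
orientation: [0.217, -0.004, 0.976, 0.0]
contact_force: [12.0, 2.3, -6.6]
grip_width: 11.0
gripper_force: 59.0
p [ 627.3 -109.8  136.8] ftool [-8.1  2.3 11. ] rho 153.5 th 0.394 w 11.0 z [ 0.424  0.002 -0.906] yaw 0.392
t: 11.48
ee_pos: [626.3, -110.1, 137.0]
orientation: [0.216, -0.004, 0.976, -0.0]
contact_force: [-0.6, -1.3, -0.7]
grip_width: 16.2
gripper_force: 0.0
p [ 626.3 -110.1  137. ] ftool [ 0.9 -1.3  0.4] rho 154.5 th 0.396 w 16.2 z [ 0.422  0.002 -0.907] yaw 0.392
```

```bash
python3 -m creep '[[[0.19,0,-0.00124,0,-0.0034,0,-0.0072],[0.19,0,-0.00124,0,-0.0034,0,-0.0072],[0.19,0,-0.00124,0,-0.0034,0,-0.0072],[0.19,0,-0.00124,0,-0.0034,0,-0.0072],[0.19,0,-0.00124,0,-0.0034,0,-0.0072],[0.19,0,-0.00124,0,-0.0034,0,-0.0072],[0.19,0,-0.00124,0,-0.0034,0,-0.0072],[0.19,0,-0.00124,0,-0.0034,0,-0.0072],[0.19,0,0,0,0,0,0],[0.19,0,0,0,0,0,0]]]'
python3 q.py
python3 - <<'E'
from h import *
W=get_image("wrist");cv2.imwrite("pics/w3.png",W["img"][:,:,::-1])
E
```

```text
t: 12.32
ee_pos: [626.6, -121.0, 137.1]
orientation: [0.216, -0.035, 0.976, 0.006]
contact_force: [-0.9, 0.7, 0.2]
grip_width: 16.5
gripper_force: 0.0
p [ 626.6 -121.   137.1] ftool [ 0.7  0.7 -0.6] rho 154.7 th 0.467 w 16.5 z [ 0.42   0.027 -0.907] yaw 0.455
```

View pics/w3.png

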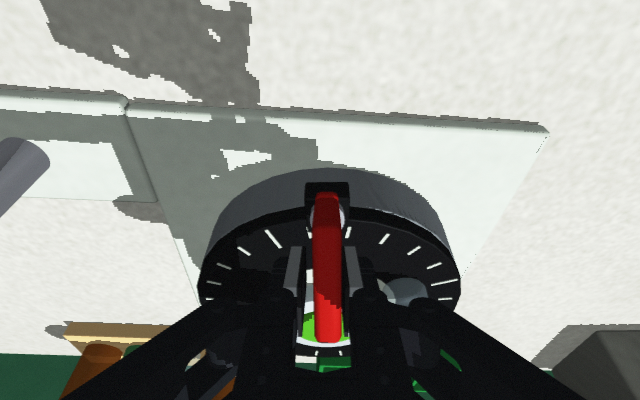

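The ring (columns 312–342) is being pushed by the right finger, and the stage is following. From here I take smaller steps.

```bash
python3 -m creep '[[[0.19,0,-0.0008,0,-0.0021,0,-0.0045],[0.19,0,-0.0008,0,-0.0021,0,-0.0045],[0.19,0,-0.0008,0,-0.0021,0,-0.0045],[0.19,0,-0.0008,0,-0.0021,0,-0.0045],[0.19,0,-0.0008,0,-0.0021,0,-0.0045],[0.19,0,-0.0008,0,-0.0021,0,-0.0045],[0.19,0,-0.0008,0,-0.0021,0,-0.0045],[0.19,0,-0.0008,0,-0.0021,0,-0.0045],[0.19,0,-0.0008,0,-0.0021,0,-0.0045],[0.19,0,-0.0008,0,-0.0021,0,-0.0045]]]'
python3 q.py
```

```text
t: 13.2
ee_pos: [627.4, -127.7, 137.1]
orientation: [0.215, -0.06, 0.975, 0.013]
contact_force: [-0.5, 7.4, 1.9]
grip_width: 16.3
gripper_force: 3.1
p [ 627.4 -127.7  137.1] ftool [-1.1  7.4 -1.5] rho 154.6 th 0.51 w 16.3 z [ 0.418  0.051 -0.907] yaw 0.506
```

```bash
python3 -m creep '[[[0.19,0,-0.0008,0,-0.0021,0,-0.0045],[0.19,0,-0.0008,0,-0.0021,0,-0.0045],[0.19,0,-0.0008,0,-0.0021,0,-0.0045],[0.19,0,0,0,0,0,0],[0.19,0,0,0,0,0,0],[0.19,0,0,0,0,0,0],[0.19,0,0,0,0,0,0],[0.19,0,0,0,0,0,0],[0.19,0,0,0,0,0,0],[0.19,0,0,0,0,0,0]]]'
python3 q.py
python3 - <<'E'
from h import *
W=get_image("wrist");cv2.imwrite("pics/w4.png",W["img"][:,:,::-1])
E
```

```text
t: 14.03
ee_pos: [627.6, -130.7, 136.9]
orientation: [0.215, -0.067, 0.974, 0.014]
contact_force: [0.6, 0.0, 0.2]
grip_width: 16.2
gripper_force: 0.4
p [ 627.6 -130.7  136.9] ftool [-0.7 -0.1  0. ] rho 154.8 th 0.53 w 16.2 z [ 0.417  0.055 -0.907] yaw 0.52
```

View pics/w4.png

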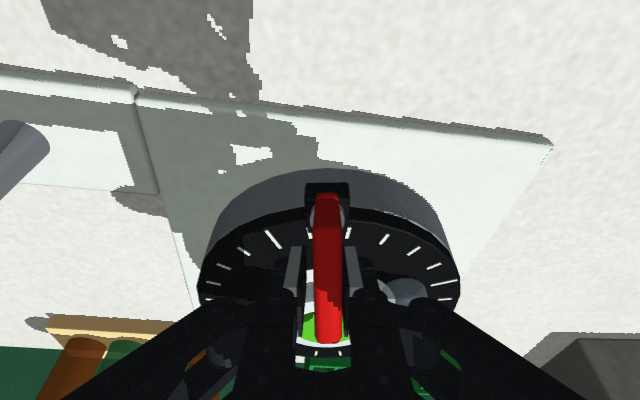

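The ring looks unchanged, so it has not dropped yet. The force was only present while moving. Continuing.

```bash
python3 -m creep '[[[0.19,0,-0.0008,0,-0.0021,0,-0.0045],[0.19,0,-0.0008,0,-0.0021,0,-0.0045],[0.19,0,-0.0008,0,-0.0021,0,-0.0045],[0.19,0,-0.0008,0,-0.0021,0,-0.0045],[0.19,0,-0.0008,0,-0.0021,0,-0.0045],[0.19,0,-0.0008,0,-0.0021,0,-0.0045],[0.19,0,-0.0008,0,-0.0021,0,-0.0045],[0.19,0,-0.0008,0,-0.0021,0,-0.0045],[0.19,0,0,0,0,0,0],[0.19,0,0,0,0,0,0]]]'
python3 q.py
python3 -m creep '[[[0.19,0,-0.0008,0,-0.0021,0,-0.0045],[0.19,0,-0.0008,0,-0.0021,0,-0.0045],[0.19,0,-0.0008,0,-0.0021,0,-0.0045],[0.19,0,-0.0008,0,-0.0021,0,-0.0045],[0.19,0,-0.0008,0,-0.0021,0,-0.0045],[0.19,0,0,0,0,0,0],[0.19,0,0,0,0,0,0],[0.19,0,0,0,0,0,0],[0.19,0,0,0,0,0,0],[0.19,0,0,0,0,0,0]]]'
python3 q.py
```

```text
t: 14.92
ee_pos: [628.7, -137.6, 137.0]
orientation: [0.215, -0.086, 0.973, 0.017]
contact_force: [-0.1, -0.1, -0.2]
grip_width: 16.2
gripper_force: 0.0
p [ 628.7 -137.6  137. ] ftool [ 0.2 -0.1  0.1] rho 154.9 th 0.575 w 16.2 z [ 0.415  0.071 -0.907] yaw 0.559
t: 15.75
ee_pos: [629.6, -141.2, 137.2]
orientation: [0.215, -0.098, 0.971, 0.02]
contact_force: [1.4, -4.3, -0.5]
grip_width: 16.0
gripper_force: 1.9
p [ 629.6 -141.2  137.2] ftool [-0.2 -4.5  0.6] rho 154.8 th 0.599 w 16.0 z [ 0.414  0.082 -0.907] yaw 0.585
```

```bash
python3 - <<'E'
from h import *
W=get_image("wrist");cv2.imwrite("pics/w5.png",W["img"][:,:,::-1])
for n in(3,4,5):
    h=cv2.cvtColor(cv2.imread(f"pics/w{n}.png"),cv2.COLOR_BGR2HSV); m=((h[...,0]<6)|(h[...,0]>174))&(h[...,1]>200)&(h[...,2]>60); m[:, :290]=0;m[:,360:]=0
    ys,xs=np.nonzero(m); print(n,np.percentile(ys,[1,50,99]),np.percentile(xs,[1,50,99]),len(ys))
    r=[np.nonzero(m[y])[0] for y in(230,270,310,330)]; print([(a.min(),a.max()) for a in r if len(a)])
E
python3 q.py
```

```text
3 [194. 266. 339.] [313. 327. 340.] 3932
[(np.int64(312), np.int64(340)), (np.int64(314), np.int64(340)), (np.int64(315), np.int64(340)), (np.int64(315), np.int64(340))]
4 [195. 267. 340.] [314. 327. 341.] 3956
[(np.int64(313), np.int64(341)), (np.int64(314), np.int64(341)), (np.int64(315), np.int64(341)), (np.int64(316), np.int64(340))]
5 [190. 258. 327.] [304. 318. 332.] 3643
[(np.int64(303), np.int64(330)), (np.int64(305), np.int64(332)), (np.int64(309), np.int64(332))]
p [ 629.6 -141.2  137.2] ftool [-0.7 -4.3  1.3] rho 154.8 th 0.599 w 16.0 z [ 0.414  0.082 -0.907] yaw 0.585
```

View pics/w5.png

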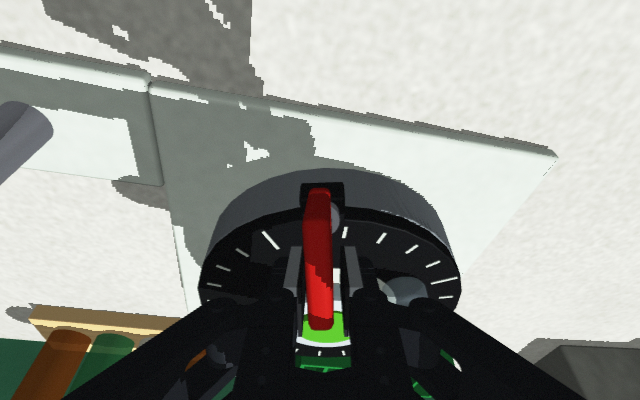

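The ring has sunk (its lower edge went from row 340 to 327) and moved ahead onto the leading finger, so it has started to drop. I'm opening the fingers so it can settle.

```bash
python3 -m creep '[[[0.3,0,0,0,0,0,0],[0.4,0,0,0,0,0,0],[0.5,0,0,0,0,0,0],[0.6,0,0,0,0,0,0],[0.6,0,0,0,0,0,0],[0.6,0,0,0,0,0,0],[0.6,0,0,0,0,0,0],[0.6,0,0,0,0,0,0],[0.6,0,0,0,0,0,0],[0.6,0,0,0,0,0,0]]]'
python3 - <<'E'
from h import *
W=get_image("wrist");cv2.imwrite("pics/w6.png",W["img"][:,:,::-1])
for n in(2,4,5,6):
    h=cv2.cvtColor(cv2.imread(f"pics/w{n}.png"),cv2.COLOR_BGR2HSV); m=((h[...,0]<6)|(h[...,0]>174))&(h[...,1]>200)&(h[...,2]>60); m[:, :290]=0;m[:,360:]=0
    ys,xs=np.nonzero(m); print(n,np.percentile(ys,[1,50,99]),np.percentile(xs,[1,50,99]),len(ys))
# predicted bar-end rows for travel d at various th
st,p,Rc=pose()
for th in(.59,.62):
  for d in(0,4.5,9):
    g,u,M,r,t=frame([780.8,-108.2],th,-1); g=g+d*u; xr=M[:,0]
    print(th,d,[proj(W,g+s*28*xr+7*u).round(1).tolist() for s in(-1,1)])
E
python3 q.py
```

```text
t: 16.63
ee_pos: [629.4, -140.6, 137.0]
orientation: [0.215, -0.098, 0.972, 0.021]
contact_force: [1.0, -0.2, 0.3]
grip_width: 51.3
gripper_force: 0.0
2 [194. 269. 344.] [311. 325. 339.] 4187
4 [195. 267. 340.] [314. 327. 341.] 3956
5 [190. 258. 327.] [304. 318. 332.] 3643
6 [190.75 258.   327.  ] [302. 317. 330.] 3676
0.59 0 [[325.3, 333.4], [325.1, 221.9]]
0.59 4.5 [[325.3, 340.4], [325.2, 226.1]]
0.59 9 [[325.3, 347.7], [325.2, 230.7]]
0.62 0 [[316.5, 333.5], [311.6, 222.0]]
0.62 4.5 [[316.1, 340.4], [311.0, 226.3]]
0.62 9 [[315.8, 347.7], [310.4, 230.8]]
p [ 629.4 -140.6  137.1] ftool [ 0.9  0.3 -0.1] rho 154.8 th 0.595 w 51.2 z [ 0.413  0.083 -0.907] yaw 0.585
```

View pics/w6.png

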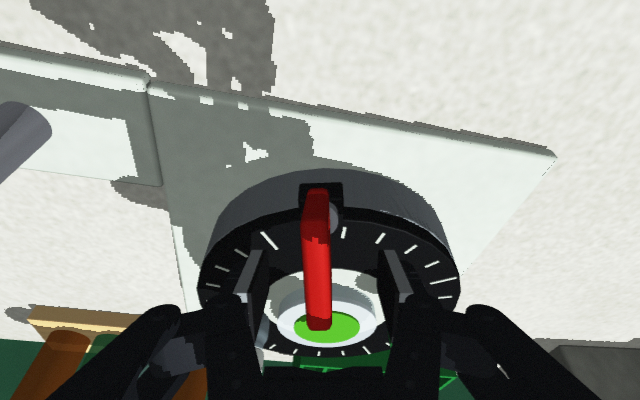

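The drop of about 13 px matches roughly 9 mm of travel, so the pin is home at about 0.62 rad, within the range for the next notch. Retreating along the plunger axis.

```bash
python3 -m creep '[[[0.6,0,-0.003,-0.002,0,0,0],[0.6,0,0,-0.012,0,0,0],[0.6,0,0,-0.014,0,0,0],[0.6,0,0,-0.014,0,0,0],[0.6,0,0,-0.014,0,0,0],[0.6,0,0,-0.014,0,0,0],[0.6,0,0,-0.014,0,0,0],[0.6,0,0,-0.012,0,0,0],[0.6,0,0,-0.01,0,0,0],[0.6,0,0,0,0,0,0]]]'
python3 - <<'E'
from h import *
P={n:get_image(n) for n in("wrist","scene","side")}
c=[780.8,-108.2]
for n in P:
    for q in("ring_grip","sleeve_end"):
        t=tip_of(q,P[n]); o=[]
        for d in(0,9):
            g,u,M,r,tt=frame(c,.62); o.append(proj(P[n],g+d*u if q=="ring_grip" else g-62*u).round(1).tolist())
        print(n,q,t and np.round(t[0]["pixel"][::-1],1),o)
w=P["wrist"]["img"][:,:,::-1]; s=cv2.resize(P["scene"]["img"][180:380,200:360,::-1],(320,400)); d=cv2.resize(P["side"]["img"][100:280,190:350,::-1],(320,360))
im=np.zeros((580,800,3),np.uint8); im[:250,:400]=cv2.resize(w,(400,250)); im[:400,400:720]=s; im[250:250+324,:288]=cv2.resize(d,(288,324)); cv2.imwrite("pics/f.png",im)
E
python3 q.py
```

```text
t: 17.52
ee_pos: [586.8, -153.2, 236.7]
orientation: [0.217, -0.098, 0.971, 0.02]
contact_force: [-0.9, 0.3, 0.6]
grip_width: 51.1
gripper_force: 0.0
wrist ring_grip [328.8 198.1] [[323.6, 195.6], [323.4, 199.3]]
wrist sleeve_end [324.2 175.4] [[324.8, 175.4], [324.8, 175.4]]
scene ring_grip [] [[263.1, 232.3], [262.7, 229.4]]
scene sleeve_end [266.2 248. ] [[266.3, 251.9], [266.3, 251.9]]
side ring_grip [305.3 183.8] [[305.4, 181.0], [306.5, 178.9]]
side sleeve_end [298.  194.6] [[297.4, 194.4], [297.4, 194.4]]
p [ 586.1 -152.1  232.3] ftool [ 0.9 -0.5 -0.1] rho 199.6 th 0.606 w 51.2 z [ 0.412  0.083 -0.907] yaw 0.585
```

View pics/f.png

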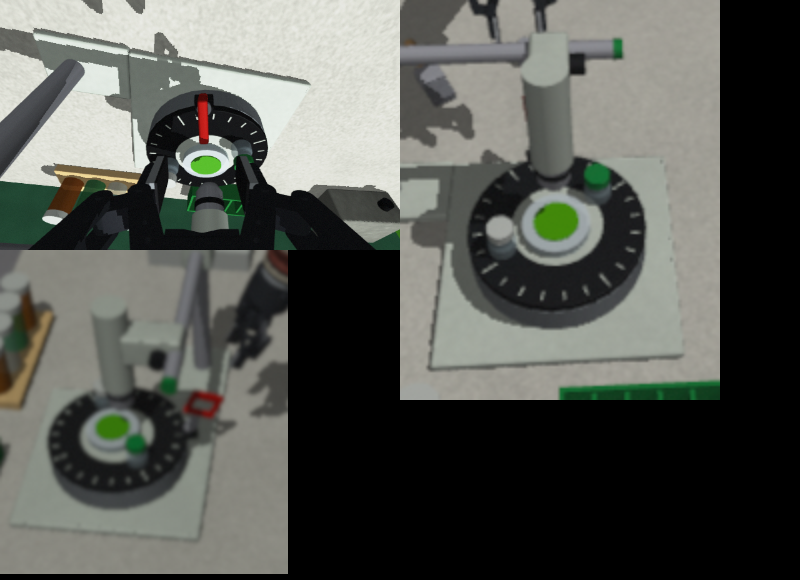

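The dish and both jars are standing. The ring's position relative to the tool matches the original home state: 17 px for a 10 mm tool offset, against 16 expected. So the pin is home, and I'm handing in.

```bash
python3 -c "
from cell import *
print(finish_job())"
```

```text
the job is handed in; nothing more can be done
None
```

I turned the stage anticlockwise to its next notch, at about 0.62 rad. The pictures show the pin fully home, with the dish and both jars standing and the arm clear. The job is handed in, but no verdict came back.

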